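# Find the warped pot lid by rocking it and weigh its raised side down

## Task

One of the two round wooden lids is warped, though you cannot see it. Press them with your fingertips around the edge until you find the one that rocks and where, then pick up the iron weight and set it gently, upright, flat on that lid's raised side, so that its own weight keeps that side pressed down on the table to straighten. Do not drop the weight, keep both lids where they lie, leave the other things on the table alone, and let go at the end.

Things in the scene. Friction and masses are not known exactly. Their poses are not given: they have to be found in the camera images.
- lid_one_top (a point): centre of the top face of a round brown wooden lid, 160 mm wide, 0.3 kg, lying loose; face 20 mm above the table; knob 24 mm wide, 18 mm high at its centre. z is the face's upward normal and tilts with the lid; x, y tell nothing of the warp. One of the two lids is flat and stands firm when pressed within 60 mm of its centre; the other is warped, not told which (see the second lid's text)
- lid_two_top (a point): as the first lid, looks the same. The warped lid lies level on part of its underside; the rest of its rim, in any direction, stands up to 4 mm off the table, unseen. Pressed with 2 N or more, 45 to 60 mm from its centre and within about 50 degrees of that side's middle, it tips there by 0.067 rad until it meets the table, and rocks back when let go; elsewhere it stands firm
- weight_knob (a point): centre of the grip knob of a dark cast-iron weight standing upright, about 0.8 kg: cylinder 54 mm wide, 38 mm high, neck 20 mm wide, grip knob 28 mm wide from 48 to 62 mm up; height 64 mm. The point is on the axis, 55 mm above the underside; z is up. With its axis 48 mm from a lid's centre it clears the lid's knob and rim
- iron: bystander: heavy dark cast-iron charcoal iron, 2.8 kg, about 210 x 85 mm and 155 mm high with wooden handle and brass latch, standing on a round blue ceramic trivet at the back; origin at the centre of its underside
- jug: bystander: yellow plastic jug, 110 mm across, 165 mm high, at the back left; origin under its centre
- cup: bystander: stainless cup, 76 mm across, 85 mm high, near the left edge; origin under its centre
- starch_jar: bystander: jar of starch with a blue cap, 72 mm across, 100 mm high, at the back right; origin under its centre
- peg_box: bystander: open green box of clothes pegs, 130 x 170 mm and 55 mm high, on the right; origin under its centre
Mind the look-alikes: they are no part of the job. What is shaped like the part that bears weight_knob but red is not meant. Leave any white look-alike of the part that bears lid_one_top alone.

How it is judged (in metres and radians):
On the way:
1. the warped lid, lying on the table without the weight on it, is rocked by pressing it with the fingertips (((angle between lid_one_top's own z axis and vertical above 0.04 rad and contact force between the fingers and lid_one above 0.4 N and contact force between weight and lid_one below 0.05 N and height (world z) of lid_one_top below 0.026 m) or (angle between lid_two_top's own z axis and vertical above 0.04 rad and contact force between the fingers and lid_two above 0.4 N and contact force between weight and lid_two below 0.05 N and height (world z) of lid_two_top below 0.026 m))), for 0.1 s.
At the end, for the whole second after the job is handed in: the weight stands released and at rest on the top face of the warped lid, upright on it (within 0.06 rad of its face, underside on the face) and within 75 mm of the lid's centre, bearing on it with more than 4 N, and holds the lid tipped (0.045 to 0.095 rad) with its raised side down on the table (((angle between lid_one_top's own z axis and vertical between 0.045 and 0.095 rad and height (world z) of lid_one_top below 0.024 m and z of weight_knob in the frame of lid_one_top between 0.048 and 0.062 m and horizontal distance between weight_knob and lid_one_top below 0.075 m and contact force between weight and lid_one above 4 N and angle between the z axis of weight_knob and the z axis of lid_one_top, either way round below 0.06 rad and linear speed of each of lid_one, weight below 0.02 m/s and angular speed of lid_one below 0.1 rad/s) or (angle between lid_two_top's own z axis and vertical between 0.045 and 0.095 rad and height (world z) of lid_two_top below 0.024 m and z of weight_knob in the frame of lid_two_top between 0.048 and 0.062 m and horizontal distance between weight_knob and lid_two_top below 0.075 m and contact force between weight and lid_two above 4 N and angle between the z axis of weight_knob and the z axis of lid_two_top, either way round below 0.06 rad and linear speed of each of lid_two, weight below 0.02 m/s and angular speed of lid_two below 0.1 rad/s))); the robot touches nothing.
It fails at once if a lid is shifted more than 40 mm or tipped more than 0.15 rad (distance of any of lid_one_top, lid_two_top from where it was at the start of the episode above 0.04 m or angle between any of lid_one_top, lid_two_top's own z axis and vertical above 0.15 rad).
It fails at once if the weight is dropped: it moves faster than 0.4 m/s with no finger on it (linear speed of weight above 0.4 m/s and contact force between the fingers and weight below 0.05 N).
It fails at once if the weight tips over (angle between weight_knob's own z axis and vertical above 0.6 rad).
It fails at once if the iron, jug, cup, starch jar or peg box is shifted more than 30 mm (distance of any of iron, jug, cup, starch_jar, peg_box from where it was at the start of the episode above 0.03 m).
It also fails if it takes over 72 s, if anything falls off the work surface, if the arm or the gripper's body presses on something with over 40 N, if the wrist force passes 120 N, or if a joint passes its speed limit or range.

## Robot

A 7-joint arm with a two-finger parallel gripper is mounted at the origin on the work surface. World frame = base frame: x ahead of the robot, y to its left, z up, the work surface at z = 0. Lengths are in m, angles in degrees, forces in N, time in s.
With the tool pointing down it reaches from about 0.4 to 0.85 m from the base axis. Payload 4.5 kg.
Tool frame: the origin (TCP) lies at the very end of the fingers, on their centre line; the grasp point (between the pads) lies 19 mm behind it; z points along the fingers, y is the line along which they close (so a half turn about z gives the same grasp; the last joint's range is limited). The gripper opens to 85 mm and grips with 20 to 120 N. Pads are 22 mm wide; open, the fingers measure 114 mm over their backs; the gripper's body (76 mm by 85 mm) begins 54 mm behind the grasp point. The pads swing forward as they close: fully open they stand 13 mm farther back than shut.
Start: joints at [-67.506, 39.483, -11.15, 89.685, 9.013, 51.709, -12.324], TCP at [0.219, 0.585, 0.231] pointing down, gripper open.
Joint ranges: [-172.22, 172.22], [-26.19, 119.32], [-84.43, 86.54], [7.71, 146.69], [-57.33, 237.33], [2.42, 119.75], [-152.13, 152.13]. Speed limits (degrees/s): [147.25, 147.25, 180, 180, 180, 180, 180].

## Interface

Orientations are given as [roll, pitch, yaw] about the fixed x, y, z axes, in that order (R = Rz(yaw) Ry(pitch) Rx(roll)).
In Python, from bench import bot, eyes gives the robot as it stands.
- The arm moves only by the shell command python3 -m creep 'ROWS' [OPENING]. ROWS is JSON, a list of rows, each an object with "dp": the shift along the world's x, y, z in m, a list of three; "angular": the turn, a rotation vector about the world's x, y, z in rad, a list of three. In form: [{"dp": [tx, ty, tz], "angular": [rx, ry, rz]}, ...]. A call has exactly 10 rows; each row is the pose to reach, as a shift and turn from the pose commanded when the call began; what a row does not reach only later rows make up. A row lasts 1/10 s, in which the tool goes at most 50 mm and 8.59 degrees, less where a joint would pass 70% of its speed; a pose out of reach is approached as far as the arm can. A call with a gripper value outside its range is refused whole. OPENING is the opening, from -1 (shut) to 1 (fully open), set as the call begins (- or left out, the last holds). The fingers move at their own pace and stop on an object; the grip force is fixed at half the most. Time passes only in rows, so rows that repeat a pose let the fingers close, or fill a call up. It gives the time, the measured TCP pose, the force, the opening and the grip force at its end, in the units of the state.
- bot.observe(): the state, without advancing time (a new reading comes with each control period).
- eyes.get_image(name): name is "scene" or "top" or "wrist"; returns the picture (384x512x3 uint8, blue, green, red); there is no depth.
- eyes.camera_info(name): a dict with "K" (3x3 intrinsics, pixels), "k1" (the pictures are not rectified: a ray, as slopes to the right and down, at radius r is drawn at 1 + k1 r^2 times it, then the intrinsics apply), "R" (3x3) and "t" (3): a world point X has camera coordinates R X + t; the wrist camera has in their place "tool_from_camera" (4x4, takes a point from camera to tool coordinates, whose origin is the TCP and whose axes are the flange's). Camera axes: x right, y down, z forward; pixel columns grow to the right and rows downward; lengths in m; the calibration is good to about 2 mm. A picture is of the moment at which its call begins: read the wrist's pose just before it. camera_info takes no time and is no camera call.
- bot.job_done(): hands the job in; it is judged then, once.
The state is a dict: "time": time; "joint_positions": joint angles; "qvel": joint speeds; "joint_efforts": joint torques, N m; "ee_pos": TCP position; "tcp_rot": TCP orientation; "contact_force": force on the tool from outside, world axes, zero at the start; "torque": the same for the moment, N m; "width": opening from 0.0 (shut) to 1.0 (fully open); "gripper_force": force on a finger pad.
Only numpy, scipy, OpenCV 4.12 (cv2) and the standard library are available. Lean on these libraries where they do the work, as an engineer would, in place of code of your own. Each camera call takes 0.05 s, during which the arm holds its last target. There are 200 camera calls.

## Working session

There is one attempt and no reset: what is moved stays moved. The work goes in short steps, Python scripts to look and compute and a shell command to move; the robot and the scene stay as the last step left them, time stands still between calls to the robot, and variables do not carry over. Pictures are saved under pics/ and viewed, at most 10 in all, crops included, and the job is handed in when it is done.

```bash
mkdir -p pics
python3 - <<'E'
from bench import bot,eyes
import cv2
for n in ("scene","top"):
    cv2.imwrite(f"pics/{n}0.png",eyes.get_image(n))
    print(n,eyes.camera_info(n))
print(eyes.camera_info("wrist"))
print(bot.observe())
E
```

```text
scene {'K': array([[390.57531177,   0.        , 255.5620407 ],
       [  0.        , 390.57531177, 186.24780401],
       [  0.        ,   0.        ,   1.        ]]), 'k1': -0.0632430534649815, 'R': array([[-0.53061532,  0.84747786, -0.01512133],
       [ 0.72415432,  0.44398529, -0.52770975],
       [-0.44050869, -0.29096105, -0.84929015]]), 't': array([ 0.29028708, -0.34034939,  1.49318319])}
top {'K': array([[417.491129  ,   0.        , 257.4636358 ],
       [  0.        , 417.491129  , 190.19667449],
       [  0.        ,   0.        ,   1.        ]]), 'k1': -0.12924404378403712, 'R': array([[ 0.02009603, -0.99957294,  0.0212151 ],
       [-0.98681905, -0.02323868, -0.16015034],
       [ 0.16057496, -0.01771708, -0.98686462]]), 't': array([-0.05506192,  0.53627594,  1.36338577])}
{'K': array([[291.27047614,   0.        , 259.76383822],
       [  0.        , 291.27047614, 192.76078198],
       [  0.        ,   0.        ,   1.        ]]), 'k1': -0.04971763058112889, 'tool_from_camera': array([[-2.05478214e-04, -9.50234841e-01, -3.11534436e-01,
         7.91832953e-02],
       [ 9.
[... 259 characters left out ...]
 'joint_positions': array([-67.50844147,  39.52975302, -11.14613479,  89.73929953,
         9.01374501,  51.70941384, -12.32217563]), 'qvel': array([ 0.12376013, -0.22132679, -0.01604632, -0.13648606,  0.08175024,
        0.02764807,  0.04143048]), 'joint_efforts': array([-3.88389322e-03, -5.40602016e+01, -1.27150062e+00, -1.58986187e+01,
        9.46554355e-03,  4.34139976e-03,  1.93645565e-05]), 'ee_pos': array([0.21927287, 0.58464568, 0.23054789]), 'tcp_rot': array([-1.79903829e+02,  7.17079113e-03,  1.59453039e+02]), 'contact_force': array([-0.38494838,  0.88419738,  0.39625968]), 'torque': array([-0.03374362,  0.01130828,  0.02179516]), 'gripper_force': 0.0, 'width': 0.9992217618751382}
```

View pics/top0.png

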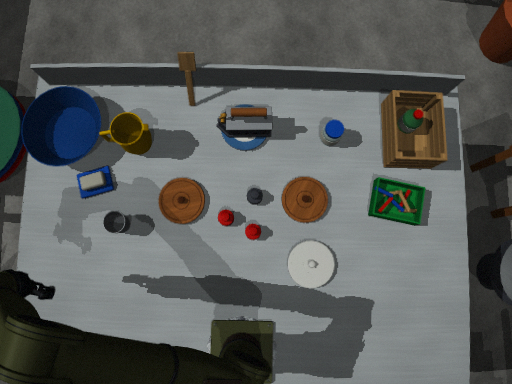

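View pics/scene0.png

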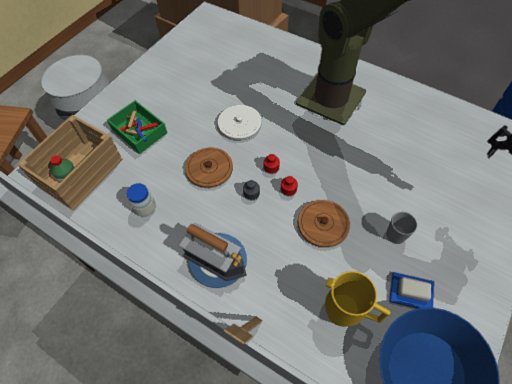

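The two brown lids are at about (182,200) and (305,199) in the top view. The white lid at (312,264) is a decoy. The dark weight at (255,196) is the one meant, and the red ones at (227,218) and (253,232) are look-alikes. I'll confirm this in a crop and measure positions.

```bash
cat > h.py <<'E'
import numpy as np,cv2
from bench import bot,eyes
from scipy.spatial.transform import Rotation as Ro
def cam(n):
    c=eyes.camera_info(n)
    if n!="wrist": return c["K"],c["k1"],c["R"],c["t"]
    s=bot.observe(); T=np.eye(4); T[:3,:3]=Ro.from_euler("xyz",s["tcp_rot"],degrees=True).as_matrix(); T[:3,3]=s["ee_pos"]
    M=np.linalg.inv(T@c["tool_from_camera"]); return c["K"],c["k1"],M[:3,:3],M[:3,3]
def ground(c,uv,z):
    K,k1,R,t=c
    p=cv2.undistortPoints(np.array([[uv]],float),K,np.array([k1,0,0,0,0]))[0,0]
    d=R.T@[p[0],p[1],1]; o=-R.T@t
    return o+d*(z-o[2])/d[2]
E
python3 - <<'E'
from h import *
for n,boxes in (("top",[(150,170,60,60),(275,170,60,60)]),("scene",[(180,140,60,52),(292,195,64,55)])):
    im=cv2.imread(f"pics/{n}0.png"); c=cam(n)
    hsv=cv2.cvtColor(im,cv2.COLOR_BGR2HSV)
    m=((hsv[...,0]<20)&(hsv[...,1]>90)&(hsv[...,2]>40)).astype(np.uint8)
    for x,y,w,h in boxes:
        sub=np.zeros_like(m); sub[y:y+h,x:x+w]=m[y:y+h,x:x+w]
        k=max(cv2.findContours(sub,0,2)[0],key=cv2.contourArea)
        P=np.array([ground(c,p[0],0.02)[:2] for p in cv2.convexHull(k).astype(float)],np.float32)
        (a,r)=cv2.minEnclosingCircle(P)
        print(n,cv2.boundingRect(k),a,r)
im=cv2.imread("pics/top0.png"); c=cam("top")
cv2.imwrite("pics/crop.png",cv2.resize(im[160:290,150:350],None,fx=4,fy=4,interpolation=cv2.INTER_CUBIC))
print(ground(c,(255,196),.055), ground(cam("scene"),(251,187),.055))
for n,uv in dict(jug=(128,132),cup=(116,222),iron=(247,125),jar=(334,130),box=(397,202)).items(): print(n,ground(c,uv,.06))
E
```

```text
top (159, 178, 46, 46) (0.5006559491157532, 0.21574002504348755) 0.0795806497335434
top (282, 177, 46, 46) (0.5144389867782593, -0.20594243705272675) 0.07991552352905273
scene (186, 148, 47, 40) (0.5178937315940857, -0.20335860550403595) 0.08117978274822235
scene (298, 200, 52, 47) (0.5033110976219177, 0.21686041355133057) 0.08013789355754852
[ 0.51572881 -0.03532834  0.055     ] [ 0.52970587 -0.02672171  0.055     ]
jug [0.72695832 0.40624477 0.06      ]
cup [0.4167249  0.42436437 0.06      ]
iron [ 0.76020994 -0.00264889  0.06      ]
jar [ 0.7513029  -0.30289068  0.06      ]
box [ 0.50531776 -0.5170158   0.06      ]
```

View pics/crop.png

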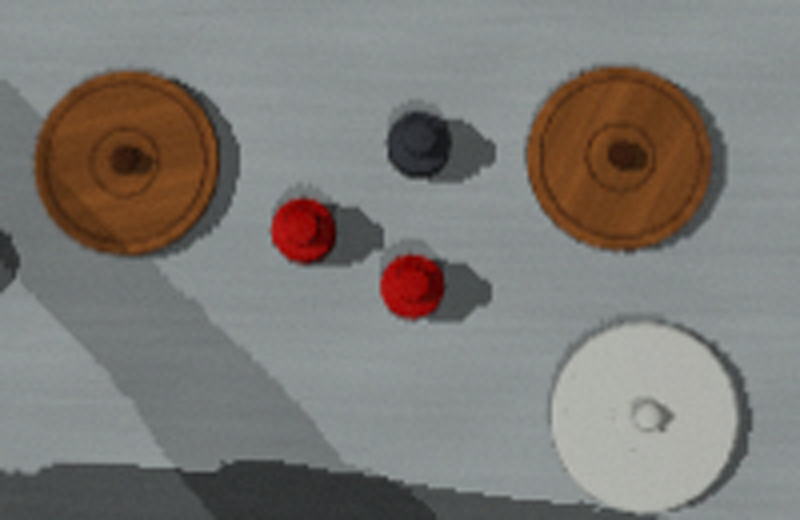

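The crop confirms it: two plain brown lids, one dark weight with its knob at about (256,194) in the top view, and the red weights and white lid are the look-alikes. I'll shut the fingers and start with the left lid (centre 0.502, 0.216).

```bash
python3 -m creep '[{"dp":[0.01,-0.012,0],"angular":[0,0,0]},{"dp":[0.035,-0.04,0],"angular":[0,0,0]},{"dp":[0.07,-0.078,0],"angular":[0,0,0]},{"dp":[0.105,-0.117,0],"angular":[0,0,0]},{"dp":[0.14,-0.156,-0.01],"angular":[0,0,0]},{"dp":[0.175,-0.195,-0.03],"angular":[0,0,0]},{"dp":[0.21,-0.235,-0.06],"angular":[0,0,0]},{"dp":[0.245,-0.275,-0.1],"angular":[0,0,0]},{"dp":[0.27,-0.303,-0.14],"angular":[0,0,0]},{"dp":[0.283,-0.317,-0.17],"angular":[0,0,0]}]' -1
```

```text
time: 1.1
ee_pos: [0.4915, 0.2794, 0.083]
tcp_rot: [180.0, 0.1, 159.3]
contact_force: [0.7, 0.4, -0.5]
width: -0.001
gripper_force: 0.0
```

```bash
python3 -m creep '[{"dp":[0,0,0],"angular":[0,0,0]},{"dp":[0,0,-0.01],"angular":[0,0,0]},{"dp":[0,0,-0.02],"angular":[0,0,0]},{"dp":[0,0,-0.03],"angular":[0,0,0]},{"dp":[0,0,-0.036],"angular":[0,0,0]},{"dp":[0,0,-0.039],"angular":[0,0,0]},{"dp":[0,0,-0.041],"angular":[0,0,0]},{"dp":[0,0,-0.043],"angular":[0,0,0]},{"dp":[0,0,-0.045],"angular":[0,0,0]},{"dp":[0,0,-0.045],"angular":[0,0,0]}]'
```

```text
time: 2.1
ee_pos: [0.4894, 0.2827, 0.0385]
tcp_rot: [-180.0, -0.0, 159.4]
contact_force: [0.4, -0.1, 0.4]
width: 0.001
gripper_force: 0.0
```

```bash
python3 -m creep '[{"dp":[0.006,-0.008,0],"angular":[0,0,0]},{"dp":[0.013,-0.017,0],"angular":[0,0,0]},{"dp":[0.013,-0.017,-0.006],"angular":[0,0,0]},{"dp":[0.013,-0.017,-0.012],"angular":[0,0,0]},{"dp":[0.013,-0.017,-0.016],"angular":[0,0,0]},{"dp":[0.013,-0.017,-0.018],"angular":[0,0,0]},{"dp":[0.013,-0.017,-0.02],"angular":[0,0,0]},{"dp":[0.013,-0.017,-0.021],"angular":[0,0,0]},{"dp":[0.013,-0.017,-0.021],"angular":[0,0,0]},{"dp":[0.013,-0.017,-0.021],"angular":[0,0,0]}]'
```

```text
time: 3.1
ee_pos: [0.5022, 0.267, 0.0181]
tcp_rot: [179.9, -0.0, 159.5]
contact_force: [-0.8, 1.1, 4.4]
width: 0.002
gripper_force: 2.5
```

```bash
python3 -m creep '[{"dp":[0,0,-0.001],"angular":[0,0,0]},{"dp":[0,0,-0.002],"angular":[0,0,0]},{"dp":[0,0,-0.003],"angular":[0,0,0]},{"dp":[0,0,-0.003],"angular":[0,0,0]},{"dp":[0,0,-0.003],"angular":[0,0,0]},{"dp":[0,0,-0.003],"angular":[0,0,0]},{"dp":[0,0,-0.003],"angular":[0,0,0]},{"dp":[0,0,-0.003],"angular":[0,0,0]},{"dp":[0,0,-0.003],"angular":[0,0,0]},{"dp":[0,0,-0.003],"angular":[0,0,0]}]'; python3 -c "
from h import *
cv2.imwrite('pics/w1.png',eyes.get_image('wrist'))"
```

```text
time: 4.1
ee_pos: [0.5022, 0.2672, 0.0173]
tcp_rot: [179.9, 0.0, 159.5]
contact_force: [-4.7, -0.2, 24.3]
width: -0.001
gripper_force: 12.3
```

View pics/w1.png

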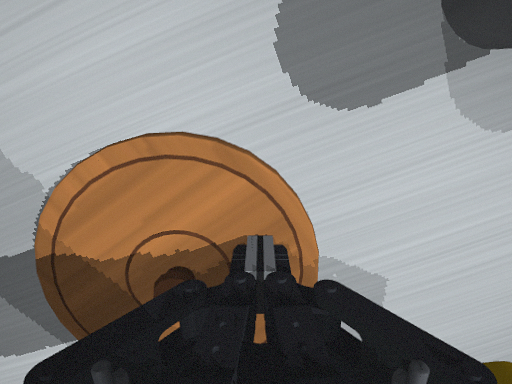

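```bash
python3 -m creep '[{"dp":[0,0,0.02],"angular":[0,0,0]},{"dp":[0,0,0.042],"angular":[0,0,0]},{"dp":[0,-0.035,0.042],"angular":[0,0,0]},{"dp":[0,-0.07,0.042],"angular":[0,0,0]},{"dp":[0,-0.104,0.04],"angular":[0,0,0]},{"dp":[0,-0.104,0.02],"angular":[0,0,0]},{"dp":[0,-0.104,0.01],"angular":[0,0,0]},{"dp":[0,-0.104,0.006],"angular":[0,0,0]},{"dp":[0,-0.104,0.003],"angular":[0,0,0]},{"dp":[0,-0.104,0.003],"angular":[0,0,0]}]'
```

```text
time: 5.15
ee_pos: [0.5018, 0.1622, 0.0195]
tcp_rot: [-179.9, 0.0, 159.5]
contact_force: [-3.2, -2.4, 19.0]
width: -0.006
gripper_force: 9.7
```

```bash
python3 -m creep '[{"dp":[0,0,0.015],"angular":[0,0,0]},{"dp":[0.02,0.02,0.02],"angular":[0,0,0]},{"dp":[0.04,0.04,0.02],"angular":[0,0,0]},{"dp":[0.05,0.052,0.018],"angular":[0,0,0]},{"dp":[0.05,0.052,0.012],"angular":[0,0,0]},{"dp":[0.05,0.052,0.006],"angular":[0,0,0]},{"dp":[0.05,0.052,0.003],"angular":[0,0,0]},{"dp":[0.05,0.052,0],"angular":[0,0,0]},{"dp":[0.05,0.052,0],"angular":[0,0,0]},{"dp":[0.05,0.052,0],"angular":[0,0,0]}]'; python3 -m creep '[{"dp":[0,0,0.02],"angular":[0,0,0]},{"dp":[0,0,0.042],"angular":[0,0,0]},{"dp":[-0.035,0,0.042],"angular":[0,0,0]},{"dp":[-0.07,0,0.042],"angular":[0,0,0]},{"dp":[-0.1,0,0.04],"angular":[0,0,0]},{"dp":[-0.1,0,0.02],"angular":[0,0,0]},{"dp":[-0.1,0,0.01],"angular":[0,0,0]},{"dp":[-0.1,0,0.004],"angular":[0,0,0]},{"dp":[-0.1,0,0],"angular":[0,0,0]},{"dp":[-0.1,0,0],"angular":[0,0,0]}]'
```

```text
time: 6.15
ee_pos: [0.5512, 0.2135, 0.0193]
tcp_rot: [-180.0, -0.0, 159.4]
contact_force: [-3.7, -0.1, 17.4]
width: -0.002
gripper_force: 9.0
time: 7.15
ee_pos: [0.4523, 0.213, 0.0195]
tcp_rot: [-180.0, 0.0, 159.4]
contact_force: [-5.2, -1.9, 23.0]
width: 0.004
gripper_force: 11.6
```

The +y side went about 2 mm lower than the firm sides. The left lid is the warped one, and its raised side lies near +y. I'll press both diagonals to refine the direction.

```bash
python3 -m creep '[{"dp":[0,0,0.015],"angular":[0,0,0]},{"dp":[0.006,0.02,0.02],"angular":[0,0,0]},{"dp":[0.013,0.038,0.02],"angular":[0,0,0]},{"dp":[0.013,0.038,0.018],"angular":[0,0,0]},{"dp":[0.013,0.038,0.012],"angular":[0,0,0]},{"dp":[0.013,0.038,0.006],"angular":[0,0,0]},{"dp":[0.013,0.038,0.003],"angular":[0,0,0]},{"dp":[0.013,0.038,0],"angular":[0,0,0]},{"dp":[0.013,0.038,0],"angular":[0,0,0]},{"dp":[0.013,0.038,0],"angular":[0,0,0]}]'; python3 -m creep '[{"dp":[0,0,0.015],"angular":[0,0,0]},{"dp":[0.025,0,0.02],"angular":[0,0,0]},{"dp":[0.05,0,0.02],"angular":[0,0,0]},{"dp":[0.074,0,0.018],"angular":[0,0,0]},{"dp":[0.074,0,0.012],"angular":[0,0,0]},{"dp":[0.074,0,0.006],"angular":[0,0,0]},{"dp":[0.074,0,0.003],"angular":[0,0,0]},{"dp":[0.074,0,0],"angular":[0,0,0]},{"dp":[0.074,0,0],"angular":[0,0,0]},{"dp":[0.074,0,0],"angular":[0,0,0]}]'
```

```text
time: 8.15
ee_pos: [0.465, 0.251, 0.0192]
tcp_rot: [-180.0, 0.0, 159.4]
contact_force: [-3.6, -0.6, 23.4]
width: 0.001
gripper_force: 10.9
time: 9.15
ee_pos: [0.538, 0.252, 0.018]
tcp_rot: [-179.9, -0.1, 159.5]
contact_force: [-1.2, -0.8, 6.5]
width: 0.006
gripper_force: 3.0
```

The raised side's middle lies about midway between +y and +x+y, at about 67° from +x. Next I'll go to the weight with the gripper opening and check it with the wrist camera.

```bash
python3 -m creep '[{"dp":[0,0,0.03],"angular":[0,0,0]},{"dp":[0,-0.005,0.06],"angular":[0,0,0]},{"dp":[0,-0.02,0.09],"angular":[0,0,0]},{"dp":[0,-0.05,0.12],"angular":[0,0,0]},{"dp":[-0.005,-0.085,0.14],"angular":[0,0,0]},{"dp":[-0.008,-0.12,0.15],"angular":[0,0,0]},{"dp":[-0.01,-0.155,0.155],"angular":[0,0,0]},{"dp":[-0.012,-0.19,0.155],"angular":[0,0,0]},{"dp":[-0.015,-0.225,0.155],"angular":[0,0,0]},{"dp":[-0.018,-0.25,0.155],"angular":[0,0,0]}]' 1;  python3 -m creep '[{"dp":[0,-0.02,0],"angular":[0,0,0]},{"dp":[0,-0.035,0],"angular":[0,0,0]},{"dp":[0,-0.035,0],"angular":[0,0,0]},{"dp":[0,-0.035,0],"angular":[0,0,0]},{"dp":[0,-0.035,0],"angular":[0,0,0]},{"dp":[0,-0.035,0],"angular":[0,0,0]},{"dp":[0,-0.035,0],"angular":[0,0,0]},{"dp":[0,-0.035,0],"angular":[0,0,0]},{"dp":[0,-0.035,0],"angular":[0,0,0]},{"dp":[0,-0.035,0],"angular":[0,0,0]}]'; python3 -c "
from h import *
c=cam('wrist'); im=eyes.get_image('wrist'); cv2.imwrite('pics/w2.png',im)
np.savez('w2.npz',*c)
cv2.imwrite('pics/t2.png',eyes.get_image('top'))
print(bot.observe()['ee_pos'])"
```

```text
time: 10.15
ee_pos: [0.5199, -0.0009, 0.1723]
tcp_rot: [-179.9, -0.1, 159.4]
contact_force: [-1.0, -0.8, 0.5]
width: 1.002
gripper_force: 0.0
time: 11.15
ee_pos: [0.5214, -0.0332, 0.1725]
tcp_rot: [180.0, -0.0, 159.5]
contact_force: [-0.7, 0.4, 0.0]
width: 1.001
gripper_force: 0.0
[ 0.52137075 -0.03323783  0.17252369]
```

View pics/w2.png

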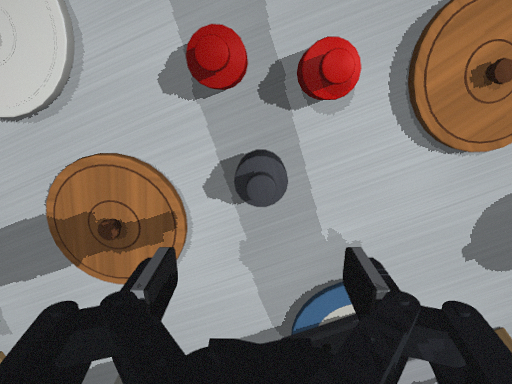

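The wrist view shows the dark weight's knob at about (261,188), with the red ones at (215,55) and (330,68).

Run:
```python
from h import *
f=np.load('w2.npz'); c=[f[k] for k in f.files]; c[1]=float(c[1])
for uv in ((261,188),): print(ground(c,uv,.064))
print(ground(cam("top"),(256,194.3),.064))
im=cv2.imread('pics/w2.png'); a=np.hstack([cv2.resize(im[140:220,220:310],None,fx=5,fy=5,interpolation=2), ])
a=cv2.convertScaleAbs(a,alpha=2.5)
t=cv2.imread('pics/scene0.png')[165:210,225:280]
a2=cv2.resize(cv2.convertScaleAbs(t,alpha=2),(330,270),interpolation=2)
o=np.zeros((400,790,3),np.uint8); o[:,:450]=a; o[:270,455:785]=a2
cv2.imwrite('pics/c2.png',o)
```

```text
[ 0.52024273 -0.0311466   0.064     ]
[ 0.52016817 -0.03841364  0.064     ]
```

View pics/c2.png

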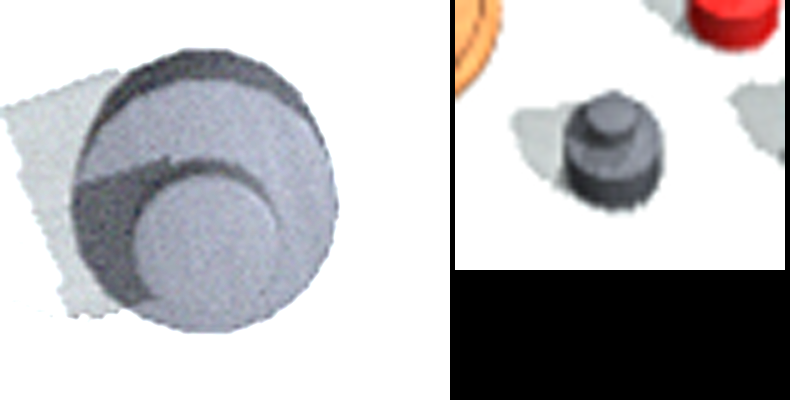

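The knob is at about (0.521, −0.032), so I'm already over it. Descend to TCP z ≈ 0.042 and grip.

```bash
python3 -m creep '[{"dp":[0,0.001,-0.01],"angular":[0,0,0]},{"dp":[0,0.001,-0.03],"angular":[0,0,0]},{"dp":[0,0.001,-0.055],"angular":[0,0,0]},{"dp":[0,0.001,-0.08],"angular":[0,0,0]},{"dp":[0,0.001,-0.1],"angular":[0,0,0]},{"dp":[0,0.001,-0.115],"angular":[0,0,0]},{"dp":[0,0.001,-0.125],"angular":[0,0,0]},{"dp":[0,0.001,-0.13],"angular":[0,0,0]},{"dp":[0,0.001,-0.13],"angular":[0,0,0]},{"dp":[0,0.001,-0.13],"angular":[0,0,0]}]'; python3 -m creep '[{"dp":[0,0,0],"angular":[0,0,0]},{"dp":[0,0,0],"angular":[0,0,0]},{"dp":[0,0,0],"angular":[0,0,0]},{"dp":[0,0,0],"angular":[0,0,0]},{"dp":[0,0,0],"angular":[0,0,0]},{"dp":[0,0,0],"angular":[0,0,0]},{"dp":[0,0,0],"angular":[0,0,0]},{"dp":[0,0,0],"angular":[0,0,0]},{"dp":[0,0,0],"angular":[0,0,0]},{"dp":[0,0,0],"angular":[0,0,0]}]' -1; python3 -c "
from h import *
c=cam('wrist'); im=eyes.get_image('wrist'); cv2.imwrite('pics/w3.png',im)"
```

```text
time: 12.25
ee_pos: [0.5217, -0.0322, 0.0429]
tcp_rot: [180.0, 0.0, 159.4]
contact_force: [0.2, 0.2, -0.3]
width: 0.998
gripper_force: 0.0
time: 13.25
ee_pos: [0.5215, -0.0322, 0.0431]
tcp_rot: [180.0, 0.0, 159.4]
contact_force: [-1.4, 0.3, 5.5]
width: 0.296
gripper_force: 58.9
```

View pics/w3.png

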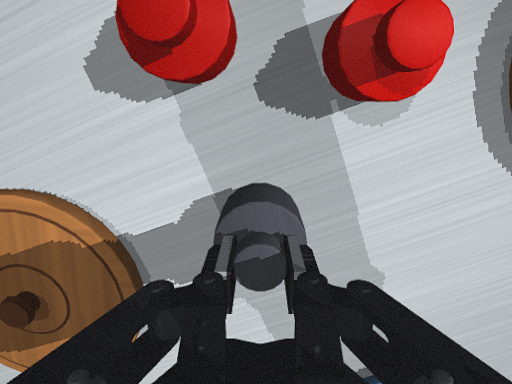

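The knob sits centred between the pads, with an opening of about 25–28 mm. Lift it.

```bash
python3 -m creep '[{"dp":[0,0,0.003],"angular":[0,0,0]},{"dp":[0,0,0.008],"angular":[0,0,0]},{"dp":[0,0,0.016],"angular":[0,0,0]},{"dp":[0,0,0.026],"angular":[0,0,0]},{"dp":[0,0,0.038],"angular":[0,0,0]},{"dp":[0,0,0.05],"angular":[0,0,0]},{"dp":[0,0,0.06],"angular":[0,0,0]},{"dp":[0,0,0.068],"angular":[0,0,0]},{"dp":[0,0,0.07],"angular":[0,0,0]},{"dp":[0,0,0.07],"angular":[0,0,0]}]'
python3 - <<'E'
from h import *
im=eyes.get_image('top'); cv2.imwrite('pics/t3.png',im); c=cam('top')
hsv=cv2.cvtColor(im,cv2.COLOR_BGR2HSV)
m=((hsv[...,0]<20)&(hsv[...,1]>90)&(hsv[...,2]>40)).astype(np.uint8)
sub=np.zeros_like(m); sub[170:230,150:210]=m[170:230,150:210]
k=max(cv2.findContours(sub,0,2)[0],key=cv2.contourArea)
P=np.array([ground(c,p[0],0.02)[:2] for p in cv2.convexHull(k).astype(float)],np.float32)
print(cv2.boundingRect(k),cv2.minEnclosingCircle(P))
s=bot.observe(); print(s["ee_pos"],s["contact_force"],s["gripper_force"])
E
```

```text
time: 14.3
ee_pos: [0.5215, -0.0323, 0.1129]
tcp_rot: [180.0, 0.0, 159.4]
contact_force: [1.3, -0.4, -8.2]
width: 0.3
gripper_force: 59.6
(159, 178, 46, 46) ((0.5001108050346375, 0.21528096497058868), 0.079620860517025)
[ 0.52117089 -0.03228757  0.11247021] [  0.06085366   1.06998151 -10.00716298] 59.62071481102612
```

Held, with about 8 N on the wrist, and the lid hasn't moved. Carry it to above (0.522, 0.263), tilting 0.067 rad outward to match the tipped lid.

```bash
python3 -m creep '[{"dp":[0,0.005,0],"angular":[0,0,0]},{"dp":[0,0.016,0],"angular":[0,0,0]},{"dp":[0,0.032,0],"angular":[0,0,0]},{"dp":[0,0.05,0],"angular":[0,0,0]},{"dp":[0,0.07,0],"angular":[0,0,0]},{"dp":[0,0.09,0],"angular":[0,0,0]},{"dp":[0,0.11,0],"angular":[0,0,0]},{"dp":[0,0.13,0],"angular":[0,0,0]},{"dp":[0,0.15,0],"angular":[0,0,0]},{"dp":[0,0.17,0],"angular":[0,0,0]}]'; python3 -m creep '[{"dp":[0,0.02,0],"angular":[0,0,0]},{"dp":[0,0.04,0],"angular":[-0.01,0.004,0]},{"dp":[0,0.06,0],"angular":[-0.02,0.008,0]},{"dp":[0,0.08,0],"angular":[-0.03,0.013,0]},{"dp":[0,0.098,0],"angular":[-0.04,0.017,0]},{"dp":[0,0.112,0],"angular":[-0.05,0.021,0]},{"dp":[0,0.12,0],"angular":[-0.062,0.026,0]},{"dp":[0,0.125,0],"angular":[-0.062,0.026,0]},{"dp":[0,0.125,0],"angular":[-0.062,0.026,0]},{"dp":[0,0.125,0],"angular":[-0.062,0.026,0]}]'; python3 -m creep '[{"dp":[0,0,-0.006],"angular":[0,0,0]},{"dp":[0,0,-0.014],"angular":[0,0,0]},{"dp":[0,0,-0.022],"angular":[0,0,0]},{"dp":[0,0,-0.03],"angular":[0,0,0]},{"dp":[0,0,-0.035],"angular":[0,0,0]},{"dp":[0,0,-0.039],"angular":[0,0,0]},{"dp":[0,0,-0.042],"angular":[0,0,0]},{"dp":[0,0,-0.042],"angular":[0,0,0]},{"dp":[0,0,-0.042],"angular":[0,0,0]},{"dp":[0,0,-0.042],"angular":[0,0,0]}]'
```

```text
time: 15.35
ee_pos: [0.5206, 0.1402, 0.1122]
tcp_rot: [180.0, -0.1, 159.5]
contact_force: [-0.3, -0.1, -9.6]
width: 0.297
gripper_force: 59.7
time: 16.35
ee_pos: [0.5214, 0.2612, 0.1124]
tcp_rot: [-176.1, -0.1, 159.4]
contact_force: [0.5, -1.3, -9.0]
width: 0.292
gripper_force: 59.8
time: 17.35
ee_pos: [0.5216, 0.2629, 0.0709]
tcp_rot: [-176.2, -0.1, 159.4]
contact_force: [-0.4, -1.4, -8.2]
width: 0.296
gripper_force: 59.8
```

```bash
python3 -m creep '[{"dp":[0,0,-0.002],"angular":[0,0,0]},{"dp":[0,0,-0.004],"angular":[0,0,0]},{"dp":[0,0,-0.005],"angular":[0,0,0]},{"dp":[0,0,-0.006],"angular":[0,0,0]},{"dp":[0,0,-0.007],"angular":[0,0,0]},{"dp":[0,0,-0.008],"angular":[0,0,0]},{"dp":[0,0,-0.0085],"angular":[0,0,0]},{"dp":[0,0,-0.009],"angular":[0,0,0]},{"dp":[0,0,-0.009],"angular":[0,0,0]},{"dp":[0,0,-0.009],"angular":[0,0,0]}]'; python3 -m creep '[{"dp":[0,0,-0.0005],"angular":[0,0,0]},{"dp":[0,0,-0.001],"angular":[0,0,0]},{"dp":[0,0,-0.001],"angular":[0,0,0]},{"dp":[0,0,-0.001],"angular":[0,0,0]},{"dp":[0,0,-0.001],"angular":[0,0,0]},{"dp":[0,0,-0.001],"angular":[0,0,0]},{"dp":[0,0,-0.001],"angular":[0,0,0]},{"dp":[0,0,-0.001],"angular":[0,0,0]},{"dp":[0,0,-0.001],"angular":[0,0,0]},{"dp":[0,0,-0.001],"angular":[0,0,0]}]'
```

```text
time: 18.35
ee_pos: [0.5214, 0.2629, 0.0616]
tcp_rot: [-176.2, -0.1, 159.4]
contact_force: [0.4, 0.8, -6.9]
width: 0.294
gripper_force: 59.9
time: 19.35
ee_pos: [0.5215, 0.2629, 0.0607]
tcp_rot: [-176.2, -0.1, 159.4]
contact_force: [-0.7, 0.7, -3.2]
width: 0.292
gripper_force: 60.3
```

```bash
python3 -m creep '[{"dp":[0,0,-0.0005],"angular":[0,0,0]},{"dp":[0,0,-0.001],"angular":[0,0,0]},{"dp":[0,0,-0.001],"angular":[0,0,0]},{"dp":[0,0,-0.001],"angular":[0,0,0]},{"dp":[0,0,-0.001],"angular":[0,0,0]},{"dp":[0,0,-0.001],"angular":[0,0,0]},{"dp":[0,0,-0.001],"angular":[0,0,0]},{"dp":[0,0,-0.001],"angular":[0,0,0]},{"dp":[0,0,-0.001],"angular":[0,0,0]},{"dp":[0,0,-0.001],"angular":[0,0,0]}]'
```

```text
time: 20.35
ee_pos: [0.5217, 0.263, 0.0604]
tcp_rot: [-176.2, -0.1, 159.4]
contact_force: [-0.4, 0.2, 5.5]
width: 0.295
gripper_force: 61.2
```

Firmly seated: the net force changed sign. Release and back off straight up along the tool axis.

```bash
python3 -m creep '[{"dp":[0,0,0],"angular":[0,0,0]},{"dp":[0,0,0],"angular":[0,0,0]},{"dp":[0,0,0],"angular":[0,0,0]},{"dp":[0,0,0],"angular":[0,0,0]},{"dp":[0,0,0],"angular":[0,0,0]},{"dp":[0,0,0],"angular":[0,0,0]},{"dp":[0,0,0],"angular":[0,0,0]},{"dp":[0,0,0],"angular":[0,0,0]},{"dp":[0,0,0],"angular":[0,0,0]},{"dp":[0,0,0],"angular":[0,0,0]}]' 1; python3 -m creep '[{"dp":[0,0,0.006],"angular":[0,0,0]},{"dp":[0,0.001,0.018],"angular":[0,0,0]},{"dp":[0.001,0.002,0.034],"angular":[0,0,0]},{"dp":[0.001,0.003,0.052],"angular":[0,0,0]},{"dp":[0.002,0.004,0.07],"angular":[0,0,0]},{"dp":[0.002,0.005,0.09],"angular":[0,0,0]},{"dp":[0.002,0.006,0.108],"angular":[0,0,0]},{"dp":[0.002,0.006,0.12],"angular":[0,0,0]},{"dp":[0.002,0.006,0.125],"angular":[0,0,0]},{"dp":[0.002,0.006,0.125],"angular":[0,0,0]}]'; python3 -c "
from h import *
a=eyes.get_image('wrist'); b=eyes.get_image('scene')
b=cv2.resize(b[185:265,280:370],(405,360),interpolation=2)
o=np.zeros((384,800,3),np.uint8); o[:288,:384]=cv2.resize(a,(384,288)); o[:360,390:795]=b
cv2.imwrite('pics/f.png',o)"
```

```text
time: 21.35
ee_pos: [0.5214, 0.2627, 0.0595]
tcp_rot: [-176.2, -0.1, 159.4]
contact_force: [0.7, -0.3, -0.0]
width: 1.001
gripper_force: 0.0
time: 22.35
ee_pos: [0.5236, 0.2689, 0.1853]
tcp_rot: [-176.2, -0.1, 159.4]
contact_force: [-0.4, -0.5, 0.3]
width: 1.003
gripper_force: 0.0
```

View pics/f.png

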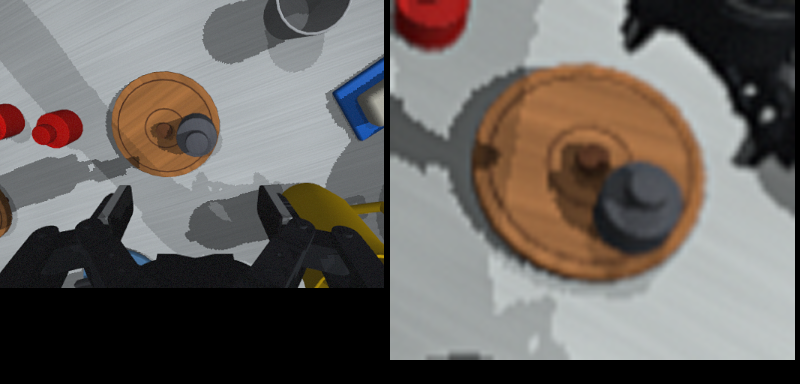

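The weight stands upright beside the lid's knob and inside the rim. The seat height of about 17.5 mm, against 20 mm for a level lid, shows the lid is tipped. The gripper is clear.

```bash
python3 -c "
from bench import bot
print(bot.job_done())"
```

```text
the job is handed in; nothing more can be done
None
```

The left lid (centre about 0.502, 0.216) rocked on its +y/+x side, so I set the weight upright there, released it with the gripper clear, and handed the job in at about 22 s; the hand-in gave no verdict.

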